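Open the label printer's battery cover

TASK

The label printer on the packing bench needs new batteries. Squeeze the release tab on its battery cover all the way in towards the fixed grip beside it, swing the cover up out of its frame until it stands about upright, and let go of it so that it stays open by itself. Leave the cover of the battery charger next to it shut.

Things in the scene. Friction and masses are not known exactly. Their poses are not given: they have to be found in the camera images.
- printer_pull (a point): Grasp point of the printer cover's pull: two upright fins side by side near the cover's free edge (18 mm beyond, -x), each 24 long (x), 34 high. Fixed grip at -y, outer face 18 from here; release tab at +y, outer face 26 away, 18 when pressed. 24 above the cover's top, 104 above the bench. Shut: x runs to the hinge, away from the robot; y along the hinge; z up. Moves with the cover. Yaw within 20 degrees.
- printer_cover (a joint): Angle of the printer's cover (grey plate 100x84x5 mm, flush in the top), rad: 0 shut, 1.57 upright, 1.75 stop. Hinge axis: parallel to y, 82 along +x from and 24 below the shut pull; the pull rises and goes over away from the robot. Stiff hinge, 2 to 3 N at the pull, stays where left. A catch holds it until the tab is in 6 mm. Pinched along y by fingers pointing down, it turns in the grip.
- printer_tab (a joint): Travel of that release tab, m: 0 at rest, 0.008 fully in, towards the fixed grip (-y); spring 1.5 N rising to 5.5 N, returns when let go. A pinch along y, 44 closing to 36 mm, presses it. The printer: fixed grey box 230x150x80 mm; across its far end a black round roll housing 60 in diameter, standing 30 above the top, and a white label coming out. Nothing else stands on top within 60 mm of the pull.
- charger_cover (a joint): Angle of the charger's cover, rad: 0 shut; it must stay shut. The charger is a grey box of the same size with the same cover, tab and grip, beside the printer on either side, but with two black battery packs standing 45 mm tall at its far end instead of the round housing.

How it is judged:
By the outcome, as a careful person would: the job done as asked, in the order asked, and still so for the second after the job is handed in, with the robot touching nothing.
It also fails if it takes over 38 s, if anything falls off the work surface, if the arm or the gripper's body presses on something with over 40 N, if the wrist force passes 120 N, or if a joint passes its speed limit or range.

ROBOT

A 6-joint arm with a two-finger parallel gripper is mounted at the origin on the work surface. World frame = base frame: x ahead of the robot, y to its left, z up, the work surface at z = 0. Lengths are in mm, angles in rad, forces in N, time in s.
With the tool pointing down it reaches from about 350 to 775 mm from the base axis. Payload 7.3 kg.
Tool frame: the origin (TCP) lies at the very end of the fingers, on their centre line; the grasp point (between the pads) lies bot.grip_point_offset behind it (bot.grip_point_offset is the distance from the TCP to the grasp point, in mm); z points along the fingers, y is the line along which they close (so a half turn about z gives the same grasp; the last joint's range is limited). The gripper opens to 92 mm and grips with 3 to 60 N. Pads are 19 mm wide; open, the fingers measure 130 mm over their backs; the gripper's body (75 mm by 190 mm) begins 47 mm behind the grasp point.
Start: joints at [-1.343, 0.342, 1.524, -0, 1.275, -0.146], TCP at [191.73, -488.758, 226.741] pointing down, gripper open.
Joint ranges: [-2.53, 2.53], [-0.77, 2.02], [0.04, 2.7], [-1, 4.14], [0.28, 2.66], [-3.11, 3.11]. Speed limits (rad/s): [2.57, 2.57, 3.14, 3.14, 3.14, 3.14].

INTERFACE

Orientations are given as [roll, pitch, yaw] about the fixed x, y, z axes, in that order (R = Rz(yaw) Ry(pitch) Rx(roll)).
In Python, from plant import bot gives the robot as it stands. The module is installed in compiled form; this text tells all that it offers.
- The arm moves only by the tool carry_out, never from a script. Its argument "plan" is a list of rows, each an object of numbers: "tx", "ty", "tz": the shift along the world's x, y, z in mm; "rx", "ry", "rz": the turn, a rotation vector about the world's x, y, z in rad. A call has 1 to 12 rows; each row shifts and turns the commanded pose from where the row before left it; what a row does not reach is not made up. A row lasts 1/10 s, in which the tool goes at most 50 mm and 8.59 degrees, less where a joint would pass 70% of its speed; a pose out of reach is approached as far as the arm can. A call with a gripper value outside its range is refused whole. "gripper" is the closure, from 0 (fully open) to 1 (shut), set as the call begins (left out, the last holds). The fingers move at their own pace and stop on an object; the grip force is fixed at half the most. Time passes only in rows, so rows that do not move let the fingers close. It gives the time, the measured TCP pose, the force, the opening and the grip force at its end, in the units of the state.
- bot.get_obs(): the state, without advancing time (a new reading comes with each control period).
- bot.capture(name): name is "scene" or "top" or "wrist"; returns the picture (400x640x3 uint8, red, green, blue); there is no depth.
- bot.camera_model(name): a dict with "camera_matrix" (3x3 intrinsics, pixels), "R" (3x3) and "t" (3): a world point X has camera coordinates R X + t. Camera axes: x right, y down, z forward; pixel columns grow to the right and rows downward; lengths in mm; the calibration is good to about 2 mm. The wrist camera is an equidistant fisheye: a pixel r from the principal point sees the ray r / f radians off the axis. A picture is of the moment at which its call begins: read the wrist's pose just before it. camera_model takes no time and is no camera call; for the wrist camera it gives the pose at the moment of the call.
- bot.close_job(): hands the job in; it is judged then, once.
The state is a dict: "time": time; "joint_positions": joint angles; "dq": joint speeds; "tau": joint torques, N m; "tool_pos": TCP position; "tcp_rot": TCP orientation; "contact_force": force on the tool from outside, world axes, zero at the start; "moment": the same for the moment, N m; "grip_width": finger opening in mm; "finger_force": force on a finger pad.
Only numpy, scipy, OpenCV 4.12 (cv2) and the standard library are available. Lean on these libraries where they do the work, as an engineer would, in place of code of your own. Each camera call takes 0.05 s, during which the arm holds its last target. There are 200 camera calls.

## Working session

There is one attempt and no reset: what is moved stays moved. The work goes in short steps, Python scripts to look and compute and a tool call to move; the robot and the scene stay as the last step left them, time stands still between calls to the robot, and variables do not carry over. Pictures are saved under pics/ and viewed, at most 10 in all, crops included, and the job is handed in when it is done.

Besides the shell and the picture viewer there is one more tool, called by a JSON object that holds its "name" and its "arguments". carry_out: Moves the arm, as the interface text tells. Its arguments: {"type":"object","properties":{"plan":{"type":"array"},"gripper":{"type":"number"}},"required":["plan"]}

```bash
mkdir -p pics; python3 - <<'E'
from plant import bot
import cv2
print(bot.grip_point_offset, bot.get_obs())
for n in("scene","top"):
    cv2.imwrite(f"pics/{n}0.png",bot.capture(n)[:,:,::-1]); print(n,bot.camera_model(n))
E
```

```text
18.8 {'time': 0.0, 'joint_positions': array([-1.34300404e+00,  3.42725677e-01,  1.52499228e+00, -3.35837707e-05,
        1.27535986e+00, -1.45995387e-01]), 'dq': array([ 0.00063644, -0.00137743, -0.00078723, -0.0017132 , -0.00092715,
       -0.00116788]), 'tau': array([-1.09617954e-04, -4.31239200e+01, -2.44225895e+01,  7.18197436e-02,
        5.60576341e-02, -1.19292654e-04]), 'tool_pos': array([ 191.62611882, -488.36469706,  226.05204528]), 'tcp_rot': array([-3.14011862e+00, -1.84284086e-04,  3.73797335e-01]), 'contact_force': array([-0.63241627, -1.17827521,  0.1546532 ]), 'moment': array([-0.00486882,  0.01575534,  0.01152837]), 'finger_force': 0.0, 'grip_width': 91.82715748370957}
scene {'camera_matrix': array([[436.55766257,   0.        , 313.3773844 ],
       [  0.        , 436.55766257, 202.99863177],
       [  0.        ,   0.        ,   1.        ]]), 'R': array([[ 0.74658982,  0.66521879,  0.00935962],
       [ 0.4714834 , -0.51912594, -0.71288966],
       [-0.46936878,  0.53664906, -0.70121376]]), 't': array([-397.78363632, -153.36986109, 1111.39158259])}
top {'camera_matrix': array([[430.59760461,   0.        , 316.8999862 ],
       [  0.        , 430.59760461, 201.09144777],
       [  0.        ,   0.        ,   1.        ]]), 'R': array([[-0.00305774, -0.99962365, -0.02726201],
       [-0.99648304,  0.00532878, -0.08362511],
       [ 0.08373891,  0.02691043, -0.9961243 ]]), 't': array([ -1.34019777, 551.68076766, 825.71241432])}
```

View pics/top0.png

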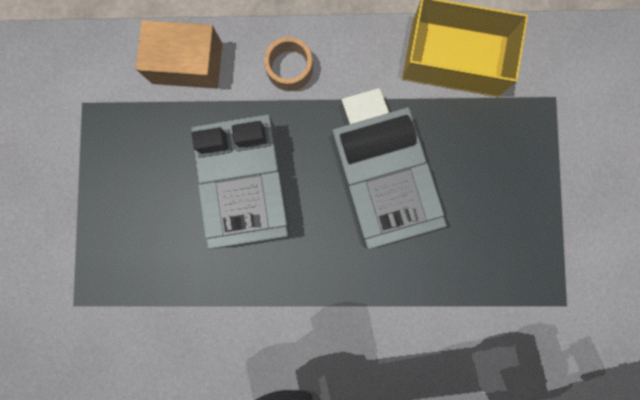

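View pics/scene0.png

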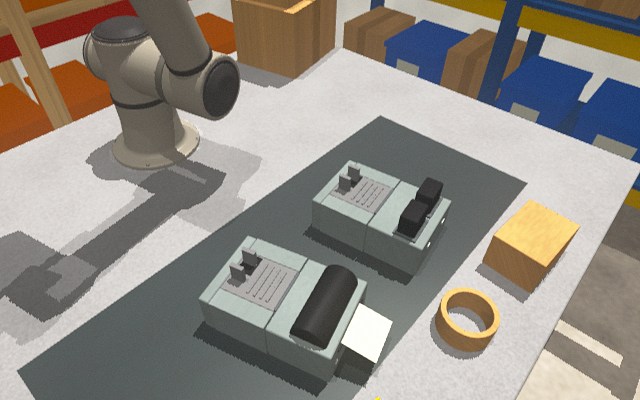

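The top view shows the printer (black roll and white label) on the right, with its cover at about (395,200). The charger with its two packs is on the left at about (240,205). I'll enlarge the pull in both views.

```bash
python3 - <<'E'
import cv2,numpy as np
a=cv2.imread("pics/top0.png")[165:255,330:455]; b=cv2.imread("pics/scene0.png")[230:330,195:320]
r=lambda i:cv2.resize(i,None,fx=6,fy=6,interpolation=cv2.INTER_CUBIC)
cv2.imwrite("pics/c1.png",r(a));cv2.imwrite("pics/c2.png",r(b)[:600])
E
cat > h.py <<'E'
import numpy as np
from plant import bot
def ray(n,u,v):
    m=bot.camera_model(n);R=m["R"];d=R.T@np.linalg.solve(m["camera_matrix"],[u,v,1.]);return -R.T@m["t"],d
def cast(n,u,v,z):
    o,d=ray(n,u,v);return o+d*(z-o[2])/d[2]
def proj(n,X):
    m=bot.camera_model(n);p=m["camera_matrix"]@(m["R"]@X+m["t"]);return p[:2]/p[2]
E
```

```text
(no output)
```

View pics/c1.png

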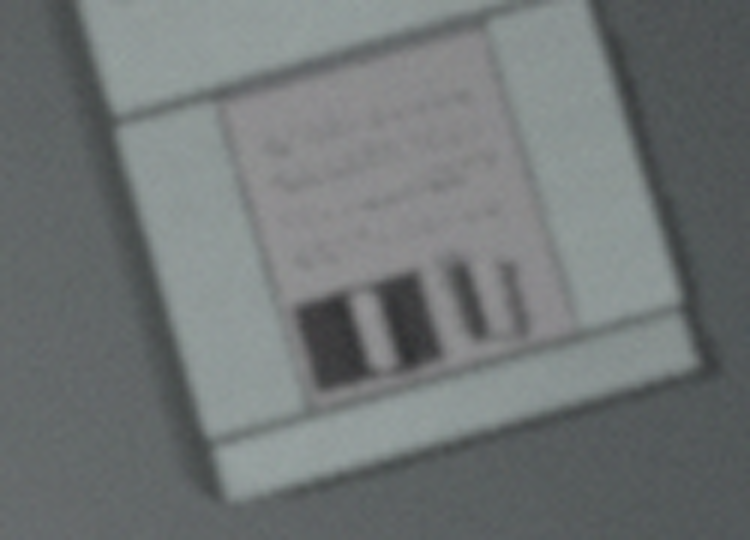

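View pics/c2.png

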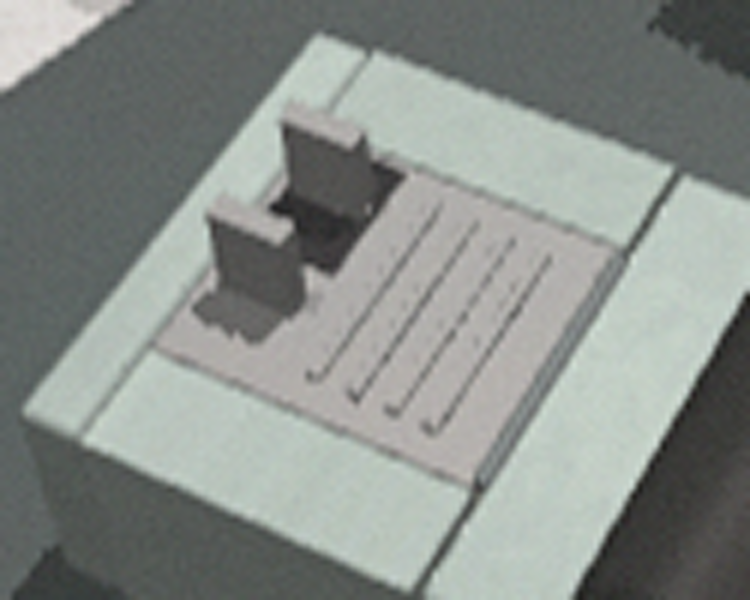

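```bash
python3 - <<'E'
from h import *
T=lambda u,v,z:cast("top",330+u/6-.4,165+v/6-.4,z)
S=lambda u,v,z:cast("scene",195+u/6-.4,230+v/6-.4,z)
c=np.array([T(220,98,80),T(488,25,80),T(575,325,80),T(308,408,80)])
print("cover",c.round(1)); 
for i in range(4):print(np.linalg.norm(c[i]-c[i-1]).round(1))
c2=np.array([S(478,488,80),S(620,246,80),S(390,160,80),S(155,347,80)])
print("scene cover FR,FL,NL,NR",c2.round(1))
ex=(c[0]+c[1]-c[2]-c[3]);ex/=np.linalg.norm(ex);ey=np.array([-ex[1],ex[0],0]);yaw=np.arctan2(ex[1],ex[0])
ex2=(c[0]+c[1]-c[2]-c[3]);ey2=(c[0]+c[3]-c[1]-c[2])
print("yaw",yaw,np.arctan2(-ey2[0],ey2[1]))
e=c2[0]+c2[1]-c2[2]-c2[3];f=c2[1]-c2[0];print("yaw scene",np.arctan2(e[1],e[0]),np.arctan2(-f[0],f[1]))
P=c.mean(0)-ex*32; print("pull from cover centre",P)
for n,q in dict(tabNL=S(283,112,114),tabNR=S(300,103,114),tabFL=S(370,135,114),tabFR=S(362,150,114),gN1=S(207,210,114),gN2=S(222,200,114),gF2=S(298,238,114),gF1=S(290,250,114),tabT=T(378,330,114),gT=T(497,300,114)).items():
    d=q-P;print(n,q.round(1),(d@ex).round(1),(d@ey).round(1))
E
```

```text
cover [[ 583.6  -96.2   80. ]
 [ 605.6 -178.4   80. ]
 [ 513.6 -202.7   80. ]
 [ 488.7 -121.6   80. ]]
98.3
85.1
95.2
84.8
scene cover FR,FL,NL,NR [[ 607.3 -175.7   80. ]
 [ 581.8  -95.    80. ]
 [ 512.  -117.1   80. ]
 [ 511.8 -203.5   80. ]]
yaw 0.2598566927363136 0.2793435256056471
yaw scene 0.292746294227914 0.30542540036307403
pull from cover centre [ 516.95239486 -157.92941079   80.        ]
tabNL [ 499.7 -142.1  114. ] -12.6 19.7
tabNR [ 500.7 -136.8  114. ] -10.3 24.5
tabFL [ 523.3 -131.6  114. ] 12.9 23.8
tabFR [ 525.6 -136.7  114. ] 13.8 18.4
gN1 [ 510.  -178.1  114. ] -11.9 -17.7
gN2 [ 510.4 -173.3  114. ] -10.3 -13.1
gF2 [ 534.8 -168.1  114. ] 14.6 -14.4
gF1 [ 536.2 -172.1  114. ] 14.9 -18.6
tabT [ 510.9 -138.1  114. ] -0.7 20.7
gT [ 519.5 -172.7  114. ] -1.3 -14.9
```

The cover corners and fin tops from both views agree with the given sizes. The pull is at about (517.5, -157, 104) with yaw about 0.28. Next I move above it.

{"name": "carry_out", "arguments": {"plan": [{"tx":27,"ty":27.5,"tz":-5,"rz":-0.0078},{"tx":27,"ty":27.5,"tz":-5,"rz":-0.0078},{"tx":27,"ty":27.5,"tz":-5,"rz":-0.0078},{"tx":27,"ty":27.5,"tz":-5,"rz":-0.0078},{"tx":27,"ty":27.5,"tz":-5,"rz":-0.0078},{"tx":27,"ty":27.5,"tz":-5,"rz":-0.0078},{"tx":27,"ty":27.5,"tz":-5,"rz":-0.0078},{"tx":27,"ty":27.5,"tz":-5,"rz":-0.0078},{"tx":27,"ty":27.5,"tz":-5,"rz":-0.0078},{"tx":27,"ty":27.5,"tz":-5,"rz":-0.0078},{"tx":27,"ty":27.5,"tz":-5,"rz":-0.0078},{"tx":28,"ty":28,"tz":-5,"rz":-0.0078}], "gripper": 0}}

```text
invalid input at $.plan[0]: expected keys tx, ty, tz, rx, ry, rz
```

```bash
python3 - <<'E'
from plant import bot
import cv2
o=bot.get_obs();print(o["time"],o["tool_pos"],o["tcp_rot"],o["contact_force"])
print(bot.camera_model("wrist"))
cv2.imwrite("pics/w1.png",bot.capture("wrist")[:,:,::-1])
E
```

```text
0.1 [ 191.62234824 -488.38568919  226.1303449 ] [-3.14023299e+00 -1.88048975e-04  3.73781266e-01] [-0.64611363 -0.55420713 -0.70916247]
{'camera_matrix': array([[309.70691629,   0.        , 324.16496002],
       [  0.        , 309.70691629, 199.21843102],
       [  0.        ,   0.        ,   1.        ]]), 'R': array([[ 0.36459958, -0.93116344, -0.00133704],
       [-0.89616762, -0.3512861 ,  0.27107502],
       [-0.25288483, -0.09763563, -0.96255729]]), 't': array([-522.8084963 ,  -33.38467671,  391.0752394 ])}
```

View pics/w1.png

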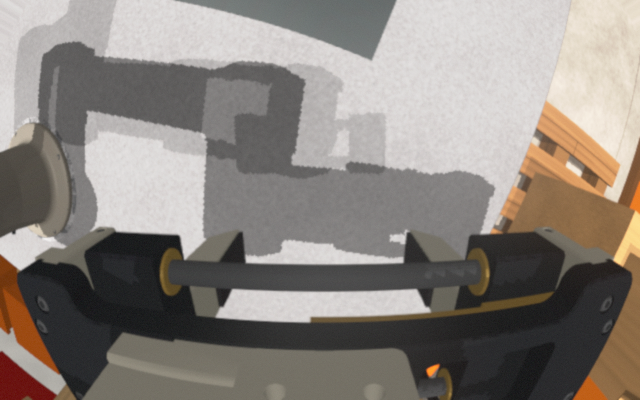

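The move was refused because every row needs all six keys, so the wrist picture shows only the empty bench and the fingers (at about (215,270) and (430,270)). I'll resend it.

{"name": "carry_out", "arguments": {"plan": [{"tx":27,"ty":27.5,"tz":-5,"rx":0,"ry":0,"rz":-0.008},{"tx":27,"ty":27.5,"tz":-5,"rx":0,"ry":0,"rz":-0.008},{"tx":27,"ty":27.5,"tz":-5,"rx":0,"ry":0,"rz":-0.008},{"tx":27,"ty":27.5,"tz":-5,"rx":0,"ry":0,"rz":-0.008},{"tx":27,"ty":27.5,"tz":-5,"rx":0,"ry":0,"rz":-0.008},{"tx":27,"ty":27.5,"tz":-5,"rx":0,"ry":0,"rz":-0.008},{"tx":27,"ty":27.5,"tz":-5,"rx":0,"ry":0,"rz":-0.008},{"tx":27,"ty":27.5,"tz":-5,"rx":0,"ry":0,"rz":-0.008},{"tx":27,"ty":27.5,"tz":-5,"rx":0,"ry":0,"rz":-0.008},{"tx":27,"ty":27.5,"tz":-5,"rx":0,"ry":0,"rz":-0.008},{"tx":27,"ty":27.5,"tz":-5,"rx":0,"ry":0,"rz":-0.008},{"tx":28,"ty":28,"tz":-5,"rx":0,"ry":0,"rz":-0.008}], "gripper": 0}}

```text
time: 1.35
tool_pos: [517.5, -156.9, 166.3]
tcp_rot: [-3.141, 0.0, 0.277]
contact_force: [0.6, -0.8, 0.3]
grip_width: 92.2
finger_force: 0.0
```

```bash
python3 - <<'E'
from plant import bot
import cv2,pickle
bot.capture("top")
o=bot.get_obs();print(o["time"],o["tool_pos"],o["tcp_rot"],o["contact_force"])
pickle.dump(bot.camera_model("wrist"),open("w2.pkl","wb"))
cv2.imwrite("pics/w2.png",bot.capture("wrist")[:,:,::-1])
E
```

```text
1.4 [ 520.59681891 -152.85430154  165.53546617] [-3.13942206e+00 -2.00100567e-03  2.79419958e-01] [ 1.19859168  4.32896747 -1.0916782 ]
```

View pics/w2.png

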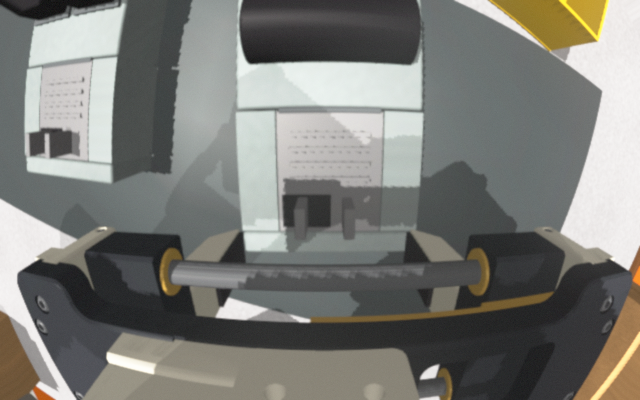

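The wrist view shows the printer cover square ahead: hinge corners at about (278,110) and (384,110), fins near (300,215) and (349,215) between the fingers. I'll check that against the estimate.

```bash
python3 - <<'E'
import numpy as np,pickle
from plant import bot
o=bot.get_obs();print(o["tool_pos"],o["tcp_rot"])
m=pickle.load(open("w2.pkl","rb"));K=m["camera_matrix"]
def W(u,v,z):
    p=np.array([u-K[0,2],v-K[1,2]]);r=np.linalg.norm(p);a=r/K[0,0]
    d=m["R"].T@np.r_[np.sin(a)*p/r,np.cos(a)];c=-m["R"].T@m["t"];return c+d*(z-c[2])/d[2]
P=np.array([517.5,-157,80]);y=.28;ex=np.array([np.cos(y),np.sin(y),0]);ey=np.array([-ex[1],ex[0],0])
for n,u,v,z in[("FL 82,42",278,110,80),("FR 82,-42",384,110,80),("NR -18,-42",381,234,80),("tab top far",300,199,114),("grip top far",348,205,114)]:
    q=W(u,v,z);print(n,q.round(1),((q-P)@ex).round(1),((q-P)@ey).round(1))
q=W(384,110,80)-W(278,110,80);print("yaw",np.arctan2(q[0],-q[1]))
E
```

```text
[ 518.70707692 -154.86181116  165.68621856] [-3.14012383e+00 -8.19818632e-05  2.81964987e-01]
FL 82,42 [584.5 -95.1  80. ] 81.5 41.0
FR 82,-42 [ 607.8 -175.1   80. ] 81.8 -42.3
NR -18,-42 [ 508.3 -205.4   80. ] -22.2 -43.9
tab top far [ 529.3 -130.9  114. ] 18.5 21.8
grip top far [ 534.4 -164.8  114. ] 14.1 -12.2
yaw 0.2830741882052497
```

{"name": "carry_out", "arguments": {"plan": [{"tx":0,"ty":0,"tz":-10,"rx":0,"ry":0,"rz":0},{"tx":0,"ty":0,"tz":-15,"rx":0,"ry":0,"rz":0},{"tx":0,"ty":0,"tz":-15,"rx":0,"ry":0,"rz":0},{"tx":0,"ty":0,"tz":-10,"rx":0,"ry":0,"rz":0},{"tx":0,"ty":0,"tz":-10,"rx":0,"ry":0,"rz":0},{"tx":0,"ty":0,"tz":-8,"rx":0,"ry":0,"rz":0},{"tx":0,"ty":0,"tz":-6,"rx":0,"ry":0,"rz":0},{"tx":0,"ty":0,"tz":-4,"rx":0,"ry":0,"rz":0},{"tx":0,"ty":0,"tz":0,"rx":0,"ry":0,"rz":0}]}}

```text
time: 2.35
tool_pos: [516.6, -158.2, 88.3]
tcp_rot: [-3.141, 0.001, 0.278]
contact_force: [-0.7, 0.2, 0.3]
grip_width: 91.6
finger_force: 0.0
```

{"name": "carry_out", "arguments": {"plan": [{"tx":1,"ty":1,"tz":-2,"rx":0,"ry":0,"rz":0.002},{"tx":0,"ty":0,"tz":0,"rx":0,"ry":0,"rz":0}]}}

```text
time: 2.55
tool_pos: [518.0, -157.1, 86.9]
tcp_rot: [3.141, -0.0, 0.28]
contact_force: [-0.6, 0.3, 0.5]
grip_width: 92.3
finger_force: 0.0
```

{"name": "carry_out", "arguments": {"plan": [{"tx":0,"ty":0,"tz":0,"rx":0,"ry":0,"rz":0},{"tx":0,"ty":0,"tz":0,"rx":0,"ry":0,"rz":0},{"tx":0,"ty":0,"tz":0,"rx":0,"ry":0,"rz":0},{"tx":0,"ty":0,"tz":0,"rx":0,"ry":0,"rz":0},{"tx":0,"ty":0,"tz":0,"rx":0,"ry":0,"rz":0},{"tx":0,"ty":0,"tz":0,"rx":0,"ry":0,"rz":0},{"tx":0,"ty":0,"tz":0,"rx":0,"ry":0,"rz":0},{"tx":0,"ty":0,"tz":0,"rx":0,"ry":0,"rz":0}], "gripper": 1}}

```text
time: 3.35
tool_pos: [517.9, -158.0, 86.8]
tcp_rot: [3.14, -0.0, 0.28]
contact_force: [0.3, -1.7, -0.2]
grip_width: 35.7
finger_force: 30.0
```

The opening is 35.7 mm at 30 N, so the tab is fully in. Next I compute the arc.

```bash
python3 - <<'E'
import numpy as np
t=np.linspace(0,1.58,25);a=-82*np.cos(t)+25*np.sin(t);z=82*np.sin(t)+25*np.cos(t)
for i,(da,dz) in enumerate(zip(np.diff(a),np.diff(z))):print(i,round(da*np.cos(.28),1),round(da*np.sin(.28),1),round(dz,1))
print((a[12]-a[0])*np.cos(.28),(a[12]-a[0])*np.sin(.28),z[12]-z[0],(a[24]-a[0])*np.cos(.28),(a[24]-a[0])*np.sin(.28),z[24]-z[0])
E
```

```text
0 1.8 0.5 5.3
1 2.1 0.6 5.2
2 2.4 0.7 5.1
3 2.7 0.8 4.9
4 3.0 0.9 4.7
5 3.3 1.0 4.5
6 3.6 1.0 4.2
7 3.9 1.1 4.0
8 4.1 1.2 3.7
9 4.3 1.2 3.4
10 4.5 1.3 3.1
11 4.7 1.4 2.8
12 4.9 1.4 2.5
13 5.0 1.4 2.1
14 5.1 1.5 1.8
15 5.2 1.5 1.4
16 5.3 1.5 1.1
17 5.4 1.5 0.7
18 5.4 1.6 0.3
19 5.4 1.6 -0.1
20 5.4 1.6 -0.4
21 5.4 1.5 -0.8
22 5.3 1.5 -1.2
23 5.2 1.5 -1.5
40.406149627307386 11.618963111909805 50.84510122954974 103.55721375312233 29.778324776496863 56.76643843117648
```

{"name": "carry_out", "arguments": {"plan": [{"tx":1.8,"ty":0.5,"tz":5.3,"rx":0,"ry":0,"rz":0},{"tx":2.1,"ty":0.6,"tz":5.2,"rx":0,"ry":0,"rz":0},{"tx":2.4,"ty":0.7,"tz":5.1,"rx":0,"ry":0,"rz":0},{"tx":2.7,"ty":0.8,"tz":4.9,"rx":0,"ry":0,"rz":0},{"tx":3.0,"ty":0.9,"tz":4.7,"rx":0,"ry":0,"rz":0},{"tx":3.3,"ty":1.0,"tz":4.5,"rx":0,"ry":0,"rz":0}]}}

```text
time: 3.95
tool_pos: [530.8, -154.2, 115.4]
tcp_rot: [-3.142, 0.006, 0.28]
contact_force: [-5.9, -8.7, -4.2]
grip_width: 35.4
finger_force: 30.0
```

{"name": "carry_out", "arguments": {"plan": [{"tx":3.6,"ty":1.0,"tz":4.2,"rx":0,"ry":0,"rz":0},{"tx":3.9,"ty":1.1,"tz":4.0,"rx":0,"ry":0,"rz":0},{"tx":4.1,"ty":1.2,"tz":3.7,"rx":0,"ry":0,"rz":0},{"tx":4.3,"ty":1.2,"tz":3.4,"rx":0,"ry":0,"rz":0},{"tx":4.5,"ty":1.3,"tz":3.1,"rx":0,"ry":0,"rz":0},{"tx":4.7,"ty":1.4,"tz":2.8,"rx":0,"ry":0,"rz":0},{"tx":0,"ty":0,"tz":0,"rx":0,"ry":0,"rz":0}]}}

```text
time: 4.65
tool_pos: [556.5, -146.9, 137.7]
tcp_rot: [3.141, 0.005, 0.28]
contact_force: [-6.4, -5.3, 3.5]
grip_width: 35.3
finger_force: 30.0
```

```bash
python3 - <<'E'
from plant import bot
import cv2
cv2.imwrite("pics/s3.png",cv2.resize(bot.capture("scene")[180:360,170:410,::-1],None,fx=3,fy=3))
E
```

```text
(no output)
```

View pics/s3.png

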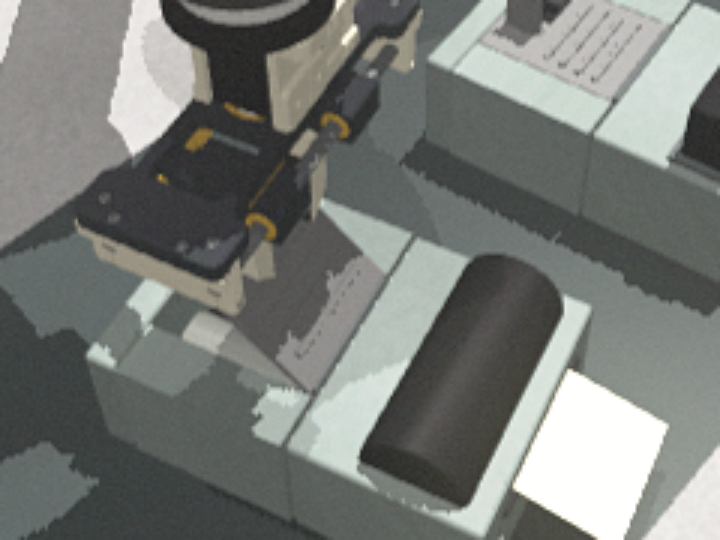

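The crop shows the cover swung about halfway up in the grip (crop about (300,300)), with the charger still shut at the top right. I'll continue the arc.

{"name": "carry_out", "arguments": {"plan": [{"tx":4.9,"ty":1.4,"tz":2.5,"rx":0,"ry":0,"rz":0},{"tx":5.0,"ty":1.4,"tz":2.1,"rx":0,"ry":0,"rz":0},{"tx":5.1,"ty":1.5,"tz":1.8,"rx":0,"ry":0,"rz":0},{"tx":5.2,"ty":1.5,"tz":1.4,"rx":0,"ry":0,"rz":0},{"tx":5.3,"ty":1.5,"tz":1.1,"rx":0,"ry":0,"rz":0},{"tx":5.4,"ty":1.5,"tz":0.7,"rx":0,"ry":0,"rz":0}]}}

```text
time: 5.3
tool_pos: [587.6, -138.1, 147.8]
tcp_rot: [3.141, 0.004, 0.279]
contact_force: [-6.3, -4.2, 5.6]
grip_width: 34.8
finger_force: 30.0
```

{"name": "carry_out", "arguments": {"plan": [{"tx":5.4,"ty":1.6,"tz":0.3,"rx":0,"ry":0,"rz":0},{"tx":5.4,"ty":1.6,"tz":-0.1,"rx":0,"ry":0,"rz":0},{"tx":5.4,"ty":1.6,"tz":-0.4,"rx":0,"ry":0,"rz":0},{"tx":5.4,"ty":1.5,"tz":-0.8,"rx":0,"ry":0,"rz":0},{"tx":5.3,"ty":1.5,"tz":-1.2,"rx":0,"ry":0,"rz":0},{"tx":5.2,"ty":1.5,"tz":-1.5,"rx":0,"ry":0,"rz":0},{"tx":0,"ty":0,"tz":0,"rx":0,"ry":0,"rz":0},{"tx":0,"ty":0,"tz":0,"rx":0,"ry":0,"rz":0}]}}

```text
time: 6.1
tool_pos: [621.8, -128.4, 144.8]
tcp_rot: [3.139, -0.002, 0.28]
contact_force: [0.3, -3.0, 6.0]
grip_width: 35.2
finger_force: 30.0
```

```bash
python3 - <<'E'
from plant import bot
import cv2
cv2.imwrite("pics/s4.png",cv2.resize(bot.capture("scene")[160:360,170:410,::-1],None,fx=3,fy=3))
E
```

```text
(no output)
```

View pics/s4.png

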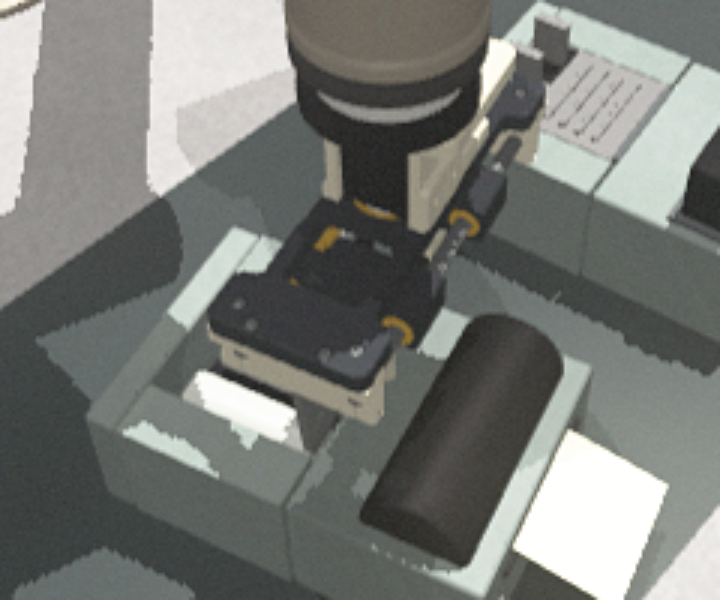

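The cover appears upright under the gripper, and the measured travel matches 1.58 rad. I release and rise.

{"name": "carry_out", "arguments": {"plan": [{"tx":0,"ty":0,"tz":0,"rx":0,"ry":0,"rz":0},{"tx":0,"ty":0,"tz":0,"rx":0,"ry":0,"rz":0},{"tx":0,"ty":0,"tz":0,"rx":0,"ry":0,"rz":0},{"tx":0,"ty":0,"tz":0,"rx":0,"ry":0,"rz":0},{"tx":0,"ty":0,"tz":0,"rx":0,"ry":0,"rz":0},{"tx":0,"ty":0,"tz":0,"rx":0,"ry":0,"rz":0},{"tx":0,"ty":0,"tz":0,"rx":0,"ry":0,"rz":0},{"tx":0,"ty":0,"tz":0,"rx":0,"ry":0,"rz":0}], "gripper": 0}}

```text
time: 6.95
tool_pos: [621.1, -127.5, 143.5]
tcp_rot: [3.141, 0.0, 0.28]
contact_force: [0.0, -0.3, 0.3]
grip_width: 90.7
finger_force: 0.0
```

{"name": "carry_out", "arguments": {"plan": [{"tx":0,"ty":0,"tz":5,"rx":0,"ry":0,"rz":0},{"tx":0,"ty":0,"tz":10,"rx":0,"ry":0,"rz":0},{"tx":0,"ty":0,"tz":15,"rx":0,"ry":0,"rz":0},{"tx":0,"ty":0,"tz":15,"rx":0,"ry":0,"rz":0},{"tx":0,"ty":0,"tz":15,"rx":0,"ry":0,"rz":0},{"tx":0,"ty":0,"tz":15,"rx":0,"ry":0,"rz":0},{"tx":0,"ty":0,"tz":15,"rx":0,"ry":0,"rz":0},{"tx":0,"ty":0,"tz":15,"rx":0,"ry":0,"rz":0},{"tx":0,"ty":0,"tz":10,"rx":0,"ry":0,"rz":0},{"tx":0,"ty":0,"tz":5,"rx":0,"ry":0,"rz":0},{"tx":0,"ty":0,"tz":0,"rx":0,"ry":0,"rz":0},{"tx":0,"ty":0,"tz":0,"rx":0,"ry":0,"rz":0}]}}

```text
time: 8.15
tool_pos: [620.9, -127.4, 263.0]
tcp_rot: [-3.141, 0.001, 0.28]
contact_force: [-0.4, -0.4, -0.6]
grip_width: 91.9
finger_force: 0.0
```

```bash
python3 - <<'E'
from plant import bot
import cv2
cv2.imwrite("pics/s5.png",cv2.resize(bot.capture("scene")[160:360,170:410,::-1],None,fx=3,fy=3))
E
```

```text
(no output)
```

View pics/s5.png

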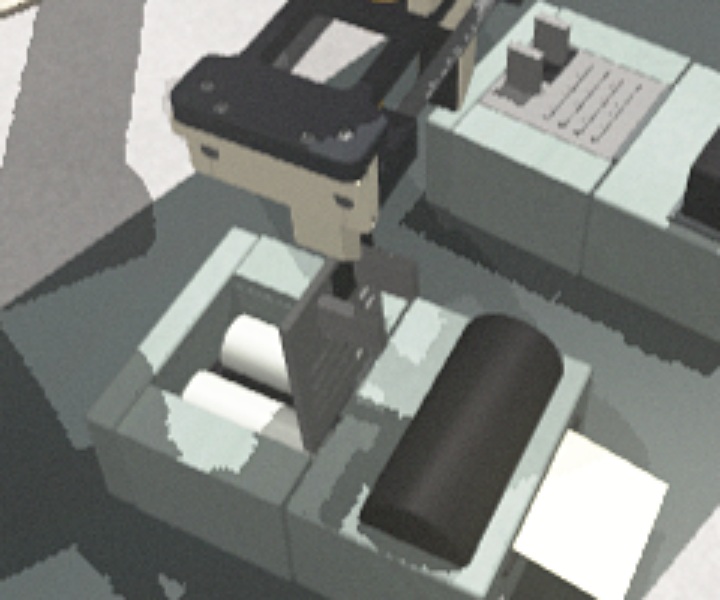

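The cover stands upright by itself at crop (335,350), the batteries are exposed, the gripper is clear above it and the charger is shut. I'm handing the job in.

```bash
python3 -c "
from plant import bot
print(bot.close_job())"
```

```text
the job is handed in; nothing more can be done
None
```

The printer's battery cover stands open upright on its own with its tab released, the charger's cover is still shut, and the job was handed in at about 8 s; it returned no verdict.

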